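# Lean a casket lid on the firebrick and hold the hinge leaf in line for its pin

## Robot

A 6-joint arm with a two-finger parallel gripper is mounted at the origin on the work surface. World frame = base frame: x ahead of the robot, y to its left, z up, the work surface at z = 0. Lengths are in m, angles in rad, forces in N, time in s.
With the tool pointing down it reaches from about 0.325 to 0.9 m from the base axis. Payload 6.1 kg.
Tool frame: the origin (TCP) lies at the very end of the fingers, on their centre line; the grasp point (between the pads) lies 19 mm behind it; z points along the fingers, y is the line along which they close (so a half turn about z gives the same grasp; the last joint's range is limited). The gripper opens to 85 mm and grips with 20 to 120 N. Pads are 22 mm wide; open, the fingers measure 114 mm over their backs; the gripper's body (76 mm by 85 mm) begins 54 mm behind the grasp point. The pads swing forward as they close: fully open they stand 13 mm farther back than shut.
Start: joints at [-1.41, 0.22, 1.526, -0, 1.395, -0.126], TCP at [0.177, -0.599, 0.231] pointing down, gripper open.
Joint ranges: [-2.98, 2.98], [-0.91, 2.08], [0.09, 2.57], [-1.24, 4.39], [0.2, 2.65], [-2.68, 2.68]. Speed limits (rad/s): [2.57, 2.57, 3.01, 3.14, 3.14, 3.14].

## Interface

Orientations are given as a 3x3 rotation matrix whose columns are the frame's x, y, z axes.
In Python, from cell import robot, eoat, solver, viewer, job, sensors gives the robot as it stands. Calls block until the motion is done:
- robot.reach(position, orientation): joint-space move of the TCP to a pose.
- robot.servo_line(position, attitude=None, rate=0.15, stop_force=None): straight line of the TCP; attitude=None keeps the orientation; rate is the mean speed in m/s. With stop_force (N) it stops when the force on the tool has changed by that much, and returns True; else False.
- robot.move_joints(angles): joint-space move.
- eoat.grip(opening): finger opening in m; the grip force is fixed at half the most; returns when the fingers have stopped.
- robot.dwell(seconds).
- solver.inverse_kinematics(position, orientation): joint angles nearest the present ones, or None.
- viewer.capture(name): name is "scene" or "top"; returns (picture, depth): 420x560x3 uint8, blue, green, red; 420x560 float32, m along the optical axis (not along the pixel's ray), 0 where there is no reading.
- viewer.camera_params(name): a dict with "fov_y" (degrees; the focal length in pixels is half the picture's height over the tangent of half this angle, whatever the lens; pixels are square), "cx", "cy" (the principal point, pixels), "rvec" (rotation vector, rad) and "tvec" (3), from world to camera coordinates, as OpenCV has them. Camera axes: x right, y down, z forward; pixel columns grow to the right and rows downward; lengths in m; the calibration is good to about 2 mm. A picture is of the moment at which its call begins. camera_params takes no time and is no camera call.
A pose or a line that the arm cannot do raises robot.PlanningError and nothing moves.
- job.hand_in(): hands the job in; it is judged then, once.
Readings, each from a call of its own:
- sensors.read_time(): time.
- sensors.read_qpos(): joint angles.
- sensors.read_joint_velocities(): joint speeds.
- sensors.read_joint_torque(): joint torques, N m.
- sensors.read_eef_pos(): TCP position.
- sensors.read_eef_rot(): TCP orientation.
- sensors.read_wrist_force(): force on the tool from outside, world axes, zero at the start.
- sensors.read_ft_torque(): the same for the moment, N m.
- sensors.read_grip_width(): finger opening in m.
- sensors.read_finger_force(): force on a finger pad.
Only numpy, scipy, OpenCV 4.12 (cv2) and the standard library are available. Lean on these libraries where they do the work, as an engineer would, in place of code of your own. Each camera call takes 0.05 s, during which the arm holds its last target. There are 200 camera calls.

## Task

On the jeweller's bench, take the casket lid out of its slotted rack and lean it, hinge knuckles up, against the firebrick on the plywood assembly board, roughly centred, with its foot between the brick and the wooden strip, and let go of it. Then pick up the loose brass hinge leaf and hold its knuckle between the lid's two knuckles, bores in one straight line so that the hinge pin could be slid straight through, without pushing on the lid. Finish like that, still holding the leaf in line with the lid left leaning; do not disturb the bottle, the tub, the screwdriver or the pin.

Things in the scene. Friction and masses are not known exactly. Their poses are not given: they have to be found in the camera images.
- board: Fixed plywood board, 135 (x) by 190 mm (y), 12 mm thick. Origin at bench height, on its centre line, between brick and strip. x: level, from brick to strip; y along them; z up. The pale wooden strip spans x = 14 to 32 mm, top 26 mm above the bench; its near face stops the lid's foot. From the brick's face (x = -25 mm) to the strip the board's bare top (12 mm above the bench) takes the foot.
- brick: Pale yellow firebrick fixed on the board, 60 (x) by 115 (y) by 60 mm high. Origin at the centre of its underside, at board x = -55 mm, z = 12 mm; axes as the board's. The lid leans on the upper edge of its +x face, 72 mm above the bench; with its foot against the strip it leans 25 degrees from upright, top towards the board's -x.
- rack: Fixed wooden rack, 75 (x) by 150 mm (y), 48 mm high, with a slot along its y axis, 15 mm wide and 36 mm deep (slot floor 12 mm above the bench). Origin at the centre of its underside.
- lid: Casket lid, loose, about 0.35 kg: reddish-brown wooden slab 12 mm thick (x), 120 wide (y), 130 high (z), same front and back, upright in the rack. Origin: centre of its foot. Two brass knuckles (tubes along y, 18 mm outside, 10 mm bore) stand on its top edge at y = 30 to 55 and -55 to -30 mm. In the 60 mm gap between them the bare top edge (z = 130 mm) can be gripped from above across the 12 mm.
- lid_center (a point): Centre of the lid's slab, half-way up (65 mm above its foot); axes as the lid's.
- lid_bore (a point): On the common axis of the lid's two knuckles, mid-way between them, 148 mm above the foot (18 mm above the slab's top edge); axes as the lid's, so the bore runs along y.
- block: Fixed wooden block, 44 (x) by 30 (y) by 30 mm high, that carries the loose leaf. Origin at the centre of its underside.
- leaf: Loose brass hinge leaf, about 0.2 kg: a knuckle (tube along y, 52 mm long, 18 mm outside, 10 mm bore) and, level with the bore's axis, a plate 8 mm thick, 52 wide (y), out to x = 60 mm. Origin: centre of the bore; z up. It lies level, 34 mm above the bench, knuckle past the block's -x end, plate edges 11 mm past the block's sides, so it can be gripped from above across its width.
- leaf_center (a point): Point to grip on the leaf: middle of the plate's thickness and width, 34 mm along +x from the bore axis; axes as the leaf's.
- leaf_bore (a point): Centre of the loose leaf's bore; axes as the leaf's, the bore along y. In the end the plate may point either way, over the strip or over the brick.
- bottle: Bystander: amber bottle with blue cap, 52 mm across, 120 mm tall; origin under its centre.
- tub: Bystander: white tub with red band, 68 mm across, 80 mm tall; origin under its centre.
- driver_grip (a point): Bystander: red-handled screwdriver, 160 mm long, lying on the bench; point on its handle.
- pin: Bystander: steel hinge pin, 6 mm thick, 80 mm long, lying in a small dark steel tray (60 by 120 mm, 14 mm high); origin under its middle.
Mind the look-alikes: they are no part of the job. Of the things that look like the lid, the middle-sized one is meant. Several things have the shape of the leaf; the one meant has the colours described above.

How it is judged:
By the outcome, as a careful person would: the job done as asked, in the order asked, and still so for the second after the job is handed in, while the arm keeps its last pose, push and grip.
It also fails if it takes over 54 s, if anything falls off the work surface, if the arm or the gripper's body presses on something with over 40 N, if the wrist force passes 120 N, or if a joint passes its speed limit or range.

## Working session

There is one attempt and no reset: what is moved stays moved. The work goes in short steps, each a Python script; the robot and the scene stay as the last script left them, time stands still between calls to the robot, and variables do not carry over. Pictures are saved under pics/ and viewed, at most 10 in all, crops included, and the job is handed in when it is done.

```bash
ls; mkdir -p pics; cat > h.py <<'E'
import numpy as np, cv2
from cell import robot, eoat, solver, viewer, job, sensors
def cam(n):
    p=viewer.camera_params(n); f=210/np.tan(np.radians(p["fov_y"])/2)
    K=np.array([[f,0,p["cx"]],[0,f,p["cy"]],[0,0,1]]); R=cv2.Rodrigues(np.array(p["rvec"],float))[0]
    return K,R,np.array(p["tvec"],float).ravel()
def cloud(n,depth):
    K,R,t=cam(n); v,u=np.mgrid[0:420,0:560]
    c=np.stack([(u-K[0,2])/K[0,0]*depth,(v-K[1,2])/K[1,1]*depth,depth],-1)
    return (c-t)@R   # world points
def onplane(n,uv,z):
    K,R,t=cam(n); C=-R.T@t; d=R.T@np.linalg.inv(K)@np.array([uv[0],uv[1],1.])
    return C+d*(z-C[2])/d[2]
E
python3 - <<'E'
from h import *
for n in("scene","top"):
    im,d=viewer.capture(n); cv2.imwrite(f"pics/{n}0.png",cv2.resize(im,None,fx=1.42,fy=1.42)); np.savez(f"{n}0.npz",im=im,d=d)
    p=viewer.camera_params(n); K,R,t=cam(n); print(n,p,-R.T@t)
E
```

```text
pics
scene {'fov_y': 45.3003514369641, 'cx': 291.15399862396293, 'cy': 199.88661793311377, 'rvec': array([ 1.90407384,  1.3863292 , -0.6682367 ]), 'tvec': array([-0.15955969, -0.26256155,  1.53473921])} [ 1.33855521 -0.24406261  0.77364442]
top {'fov_y': 56.161430331272896, 'cx': 276.30521507604715, 'cy': 212.51772083714724, 'rvec': array([ 2.15996069, -2.21403894,  0.06206225]), 'tvec': array([0.02523292, 0.55371749, 1.04635138])} [0.48798684 0.00653882 1.07884988]
```

View pics/scene0.png

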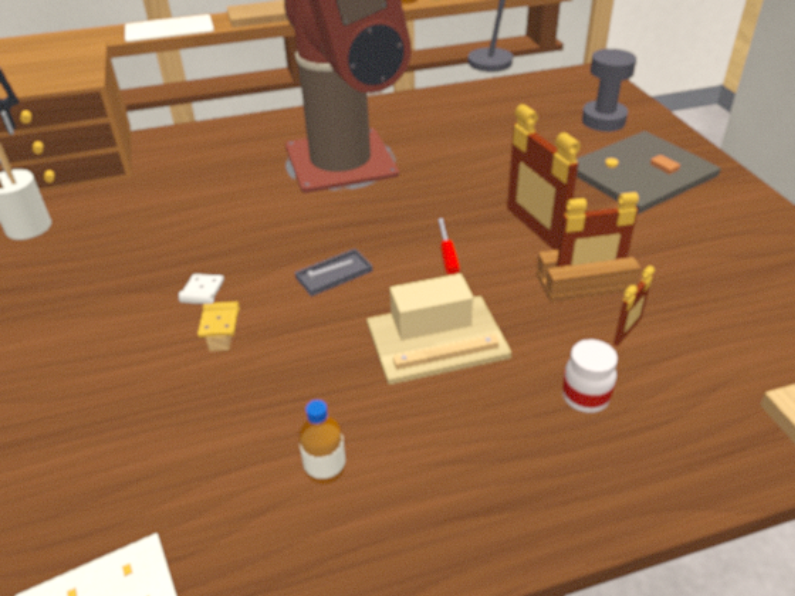

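View pics/top0.png

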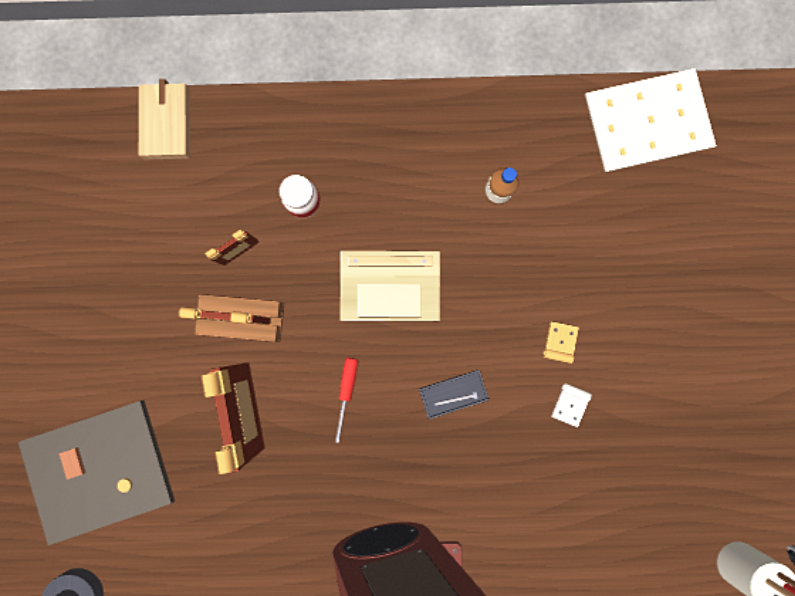

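The top view (image scaled by 1.42) shows:
- **Lid:** the middle-sized one, in the rack, around (238,318).
- **Board:** around (390,286), with the brick on the robot side and the strip on the far side.
- **Brass leaf:** around (562,342), with its knuckle towards the robot. The white one below it is a decoy.

Next I'll measure these.

```bash
cat > m.py <<'E'
from h import *
def rect(P):
    r=cv2.minAreaRect(P[:,:2].astype(np.float32)*1000); b=cv2.boxPoints(r)
    e=[b[1]-b[0],b[2]-b[1]]; e.sort(key=np.linalg.norm); l=e[1]
    return np.round(r[0],1),np.round([np.linalg.norm(x) for x in e],1),round(np.degrees(np.arctan2(l[1],l[0]))%180,2)
def big(m):
    n,l,s,c=cv2.connectedComponentsWithStats(m.astype(np.uint8),connectivity=4)
    return [l==i for i in sorted(range(1,n),key=lambda i:-s[i,4])]
E
python3 - <<'E'
from m import *
D={}
for n in("scene","top"):
    z=np.load(n+"0.npz"); D[n]=(z["im"],cloud(n,z["d"]),z["d"])
im,P,d=D["top"]; hsv=cv2.cvtColor(im,cv2.COLOR_BGR2HSV); u,v=np.meshgrid(range(560),range(420))
win=lambda a,b,c,e:(u>a/1.42)&(u<b/1.42)&(v>c/1.42)&(v<e/1.42)&(d>0)
print("bench z",np.median(P[300:310,250:260,2]))
Z=P[...,2]
for nm,w,lo,hi in[("brick",win(330,450,240,330),.066,.078),("strip",win(330,450,240,330),.022,.031),("board",win(330,450,240,330),.008,.08),
   ("rack",win(170,290,280,350),.042,.054),("leaf",win(535,590,315,370),.03,.05),("leafknuck",win(535,590,315,370),.040,.05),
   ("bottle",win(470,530,160,210),.01,.2),("tub",win(270,330,165,225),.01,.2),("small",win(200,260,225,270),.01,.3),("big",win(195,270,355,480),.01,.3),("tray",win(410,500,360,425),.008,.3)]:
    for k in big(w&(Z>lo)&(Z<hi))[:1]: print(nm,k.sum(),rect(P[k]),np.median(Z[k]),Z[k].max())
for n,W in(("top",(170,290,280,350)),("scene",(550,650,185,280))):
    im,P,d=D[n];hsv=cv2.cvtColor(im,cv2.COLOR_BGR2HSV);Z=P[...,2]; w=win(*W)
    for lo,hi in((.150,.18),):
        for k in big(w&(Z>lo)&(Z<hi))[:3]: print(n,"knuckle",k.sum(),rect(P[k]),P[k].mean(0).round(4),Z[k].max())
    k=w&(Z>.136)&(Z<.148);print(n,"lidtop",k.sum(),rect(P[k]),P[k].mean(0))
    r=(hsv[...,0]<10)&(hsv[...,1]>140)
    print(np.median(hsv[w&(Z>.15)],axis=0),np.median(hsv[k],axis=0))
E
```

```text
bench z 0.0010294831432613636
brick 1036 (array([553.9,  17.2]), array([ 59. , 113.3], dtype=float32), np.float32(88.21)) 0.07313334804709558 0.07797515554983693
strip 367 (array([631.5,  14.6]), array([ 18.1, 159.3], dtype=float32), np.float32(87.33)) 0.02709930665731098 0.030948613548227644
board 3419 (array([587.7,  15.7]), array([134.3, 188.7], dtype=float32), np.float32(88.5)) 0.015792999397285155 0.078647371866807
rack 641 (array([508.9, 301.7]), array([ 31. , 150.6], dtype=float32), np.float32(83.49)) 0.048860244083922165 0.053650047243123763
leaf 537 (array([ 470.9, -299. ]), array([54.3, 69. ], dtype=float32), np.float32(167.0)) 0.040121448901250294 0.049433028302343876
leafknuck 130 (array([ 448.1, -292.7]), array([21.4, 52.3], dtype=float32), np.float32(76.12)) 0.04296294361282266 0.049433028302343876
bottle 454 (array([ 763.1, -196. ]), array([46.5, 52.3], dtype=float32), np.float32(55.55)) 0.08265751076147586 0.1253162293063598
tub 638 (array([753.7, 179.7]), array([62.9, 63.6], dtype=float32), np.float32(77.28)) 0.07985163460416261 0.08628377320100275
small 418 (array([
[... 687 characters left out ...]
rray([12.6, 94.3], dtype=float32), np.float32(83.54)) [0.53109927 0.30207896 0.14290148]
[ 21. 130. 252.] [  5. 164. 172.]
scene knuckle 123 (array([538.8, 351.9]), array([20.2, 28.4], dtype=float32), np.float32(80.89)) [0.5395 0.3493 0.163 ] 0.17223546965818062
scene knuckle 118 (array([528. , 266.3]), array([18.8, 26.2], dtype=float32), np.float32(84.39)) [0.5303 0.2648 0.1632] 0.17189317096808612
scene knuckle 1 (array([536.5, 337.9]), array([0., 0.], dtype=float32), np.float32(0.0)) [0.5365 0.3379 0.1501] 0.15014564130127614
scene lidtop 303 (array([509.5, 321. ]), array([105.5, 114. ], dtype=float32), np.float32(62.9)) [0.53059782 0.30647295 0.14172997]
[ 21. 176. 209.] [ 14. 188. 169.]
```

```bash
cat >> h.py <<'E'
def Rzy(z,y):
    z=np.array(z,float)/np.linalg.norm(z); y=np.array(y,float); y-=z*(y@z); y/=np.linalg.norm(y)
    return np.stack([np.cross(y,z),y,z],1)
def dirs(yawdeg):
    a=np.radians(yawdeg); return np.array([np.cos(a),np.sin(a),0]),np.array([-np.sin(a),np.cos(a),0])
UP=np.array([0,0,1.]); s,c=np.sin(np.radians(25)),np.cos(np.radians(25))
BO=np.array([.6087,.0155,0]); BX,BY=dirs(-1.8)
A=-s*BX+c*UP; N=c*BX+s*UP          # nominal leaning lid: up axis, normal
FOOT=BO+BX*.00856+UP*.01454
LX,LY=dirs(-6.64); LID=np.array([.5308,.3049,.012])   # lid foot centre in rack
FX,FY=dirs(-13.5); LB=np.array([.4468,-.293,.034])
GR=.122   # grasp point along lid; TCP at GR-.019
E
python3 - <<'E'
from h import *
def t(n,p,R):
    q=solver.inverse_kinematics(p,R); print(n,None if q is None else np.round(q,2))
for sg in(1,-1):
    RL=Rzy(-UP,sg*LX); RB=Rzy(-A,sg*N); RF=Rzy(-UP,sg*FY); RP=Rzy(-A,sg*BY)
    p=LID+UP*(GR-.019)
    t("lid",p,RL);t("lid up",p+UP*.12,RL)
    p=FOOT+A*(GR-.019); t("lean",p,RB); t("lean up",p+UP*.09,RB)
    p=LB+FX*.034-UP*.019; t("leaf",p,RF); t("leafup",p+UP*.15,RF)
    p=FOOT+A*.148+N*.034-A*.019; t("fin",p,RP); t("finup",p+A*.06,RP)
E
```

```text
lid [ 0.39  0.3   1.66 -0.    1.18  0.51]
lid up [ 0.39  0.19  1.56 -0.    1.4   0.51]
lean [-0.13 -0.07  2.14  0.07  0.63 -0.15]
lean up [-0.13 -0.2   2.07  0.06  0.83 -0.13]
leaf [-0.7   0.34  1.83 -0.    0.98 -2.03]
leafup [-0.7   0.14  1.75 -0.    1.26 -2.03]
fin [-0.13 -0.08  2.07  0.06  0.71 -1.71]
finup [-0.14 -0.22  2.08  0.06  0.84 -1.7 ]
lid [ 0.39  0.3   1.66 -0.    1.18 -2.63]
lid up [ 0.39  0.19  1.56 -0.    1.4  -2.63]
lean None
lean up None
leaf [-0.7   0.34  1.83 -0.    0.98  1.11]
leafup [-0.7   0.14  1.75 -0.    1.26  1.11]
fin [-0.13 -0.08  2.07  0.06  0.71  1.43]
finup [-0.14 -0.22  2.08  0.06  0.84  1.44]
```

```bash
python3 - <<'E'
from h import *
RL=Rzy(-UP,LX); p=LID+UP*(GR-.019)
robot.reach(p+UP*.11,RL); print(sensors.read_time())
print(robot.servo_line(p,rate=.12,stop_force=12),sensors.read_eef_pos()-p)
eoat.grip(0.0); print("w",sensors.read_grip_width(),sensors.read_wrist_force(),sensors.read_time())
p=sensors.read_eef_pos()
print(robot.servo_line(p+UP*.12,rate=.12)); print("w",sensors.read_grip_width(),sensors.read_wrist_force(),sensors.read_time())
im,d=viewer.capture("scene"); cv2.imwrite("pics/s1.png",im)
E
```

```text
3.4833
False [0.0007237  0.00031557 0.00104563]
w 0.011101118079996525 [-0.62630151  0.35551248  1.3855864 ] 5.2167
False
w 0.010682714345305466 [-0.3415195   0.15903961 -2.12811721] 6.3667
```

View pics/s1.png

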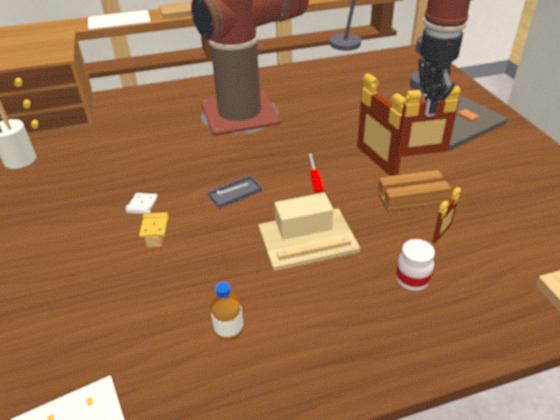

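The lid is held and clear of the rack, with the lid at about (425,130) and the empty rack at (415,190). Next I'll place it.

```bash
python3 - <<'E'
from h import *
th=np.radians(21); a=-np.sin(th)*BX+np.cos(th)*UP; n=np.cos(th)*BX+np.sin(th)*UP
low=BO+BX*(.014-.012*np.cos(th)-.003)+UP*.012     # lower back corner of the foot
p=low+n*.006+a*(GR-.019); R=Rzy(-a,n)
robot.reach(p+UP*.09,R); print(sensors.read_time(),sensors.read_wrist_force())
print(robot.servo_line(p+UP*.015,rate=.12,stop_force=15),(sensors.read_eef_pos()-p)*1000)
print(robot.servo_line(p-UP*.006,rate=.02,stop_force=5),(sensors.read_eef_pos()-p)*1000,sensors.read_wrist_force())
q=sensors.read_eef_pos(); robot.servo_line(q+UP*.001,rate=.02)
print(robot.servo_line(q+UP*.001+BX*.008,rate=.02,stop_force=4),(sensors.read_eef_pos()-q)*1000@np.stack([BX,BY,UP],1),sensors.read_wrist_force())
print(sensors.read_time())
im,d=viewer.capture("scene"); cv2.imwrite("pics/s2.png",cv2.resize(im[130:330,180:440],None,fx=3,fy=3))
E
```

```text
7.5417 [ 0.27522064 -0.59404638 -3.00830761]
False [ 0.72462613  0.26152266 15.77786708]
True [-0.13525411 -0.0132422  -0.02707162] [-2.86078646 -1.45010602  5.18006417]
True [4.84533638 0.07961989 0.25181609] [-4.26100109  0.2166746   6.70935039]
9.725
```

View pics/s2.png

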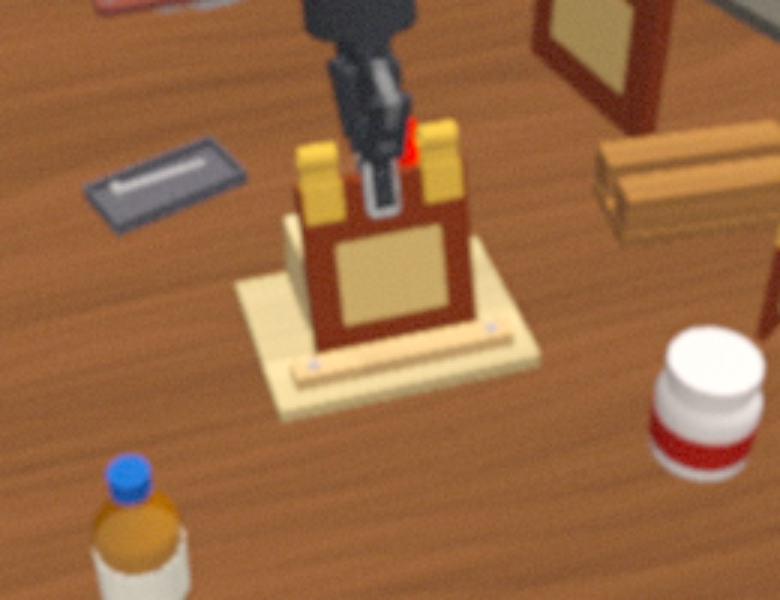

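The lid's foot is between the brick and the strip and against the strip, with the lid about centred. I'll tilt it most of the way to the brick, then release it, retreat and move on to the leaf.

```bash
python3 - <<'E'
from h import *
from m import *
p0=sensors.read_eef_pos(); R0=sensors.read_eef_rot()
piv=p0+R0[:,2]*(GR-.019)   # foot centre
th=np.radians(24.3); a=-np.sin(th)*BX+np.cos(th)*UP; n=np.cos(th)*BX+np.sin(th)*UP
print(robot.servo_line(piv+a*(GR-.019)+UP*.0005-BX*.0005,Rzy(-a,n),rate=.03,stop_force=6),sensors.read_wrist_force())
eoat.grip(.045)
p=sensors.read_eef_pos(); robot.servo_line(p-sensors.read_eef_rot()[:,2]*.09,rate=.15)
print(sensors.read_time())
pl=LB+FX*.034-UP*.019
eoat.grip(.085); robot.reach(pl+UP*.12,Rzy(-UP,-FY)); print(sensors.read_time())
for nme in("scene","top"):
    im,d=viewer.capture(nme); np.savez(nme+"1.npz",im=im,d=d); P=cloud(nme,d); Z=P[...,2]
    ok=(d>0)&(abs(P[...,0]-.55)<.06)&(abs(P[...,1]-.0155)<.09)
    hsv=cv2.cvtColor(im,cv2.COLOR_BGR2HSV)
    gold=ok&(hsv[...,0]>16)&(hsv[...,0]<32)&(hsv[...,1]>90)&(Z>.125)
    for k in big(gold)[:2]: print(nme,k.sum(),rect(P[k]),P[k].mean(0).round(4),Z[k].max())
    ok=(d>0)&(abs(P[...,0]-.47)<.06)&(abs(P[...,1]+.298)<.06)&(Z>.028)&(Z<.05)
    for k in big(ok)[:1]: print(nme,"leaf",k.sum(),rect(P[k]),P[k].mean(0).round(4),Z[k].max())
    if nme=="scene": cv2.imwrite("pics/s3.png",im)
E
```

```text
True [ 0.06675094  0.34994494 -2.58717078]
11.1583
12.875
scene 259 (array([561.1, -20.1]), array([26.8, 29.3], dtype=float32), np.float32(80.14)) [ 0.5626 -0.0217  0.143 ] 0.1612784610968513
scene 253 (array([563.7,  64.6]), array([27. , 29.1], dtype=float32), np.float32(82.9)) [0.565  0.0632 0.1432] 0.1614019251325542
scene leaf 605 (array([ 471.7, -294.5]), array([52.4, 71.3], dtype=float32), np.float32(165.79)) [ 0.475  -0.2945  0.0394] 0.047031603461495916
top 94 (array([560.6,  59.8]), array([24.9, 25.5], dtype=float32), np.float32(176.62)) [0.5576 0.0597 0.1524] 0.16153055662574647
top 71 (array([553.8, -23.9]), array([15.9, 25.7], dtype=float32), np.float32(79.78)) [ 0.5535 -0.0246  0.1562] 0.16154710725246055
top leaf 309 (array([ 457. , -295.5]), array([40.1, 52.9], dtype=float32), np.float32(77.26)) [ 0.4565 -0.294   0.0408] 0.04828305135054354
```

View pics/s3.png

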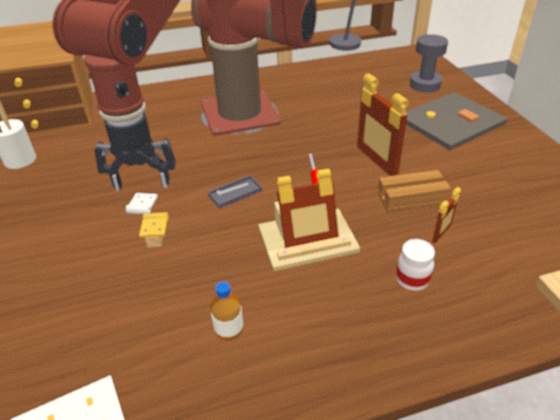

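The lid leans on the brick on its own, with its knuckles at (286,190) and (324,182) in the scene view. The gripper is next to the leaf at (154,227), so I'll grasp it now.

```bash
python3 - <<'E'
from h import *
C=np.array([.4713,-.2968,.034])+FX*.0085; pl=C-UP*.019; R=Rzy(-UP,-FY)
robot.reach(pl+UP*.06,R)
print(robot.servo_line(pl,rate=.1,stop_force=10),sensors.read_eef_pos()-pl)
eoat.grip(.03); print("w",sensors.read_grip_width(),sensors.read_wrist_force())
p=sensors.read_eef_pos(); robot.servo_line(p+UP*.15,rate=.15)
print("w",sensors.read_grip_width(),sensors.read_wrist_force(),sensors.read_time())
# pre-final: 60 mm above the hold pose along lid axis
bore=FOOT+A*.148; pf=bore+N*.034-A*.019; R=Rzy(-A,-BY)
robot.reach(pf+A*.07,R); print(sensors.read_eef_pos()-pf-A*.07,sensors.read_time())
for n in("scene","top"):
    im,d=viewer.capture(n); np.savez(n+"2.npz",im=im,d=d)
    cr=im[100:270,220:420] if n=="scene" else im[130:240,210:340]
    cv2.imwrite(f"pics/{n}2.png",cv2.resize(cr,None,fx=3.5,fy=3.5,interpolation=cv2.INTER_CUBIC))
E
```

```text
False [ 0.00047592 -0.00043228  0.00062445]
w 0.05051699523959716 [-2.10939683  1.25511357  5.26332734]
w 0.05095179308400593 [ 0.19148274 -0.34885749 -2.86759047] 15.65
[ 1.55268979e-04 -8.33960418e-04 -8.80195490e-05] 16.8917
```

View pics/scene2.png

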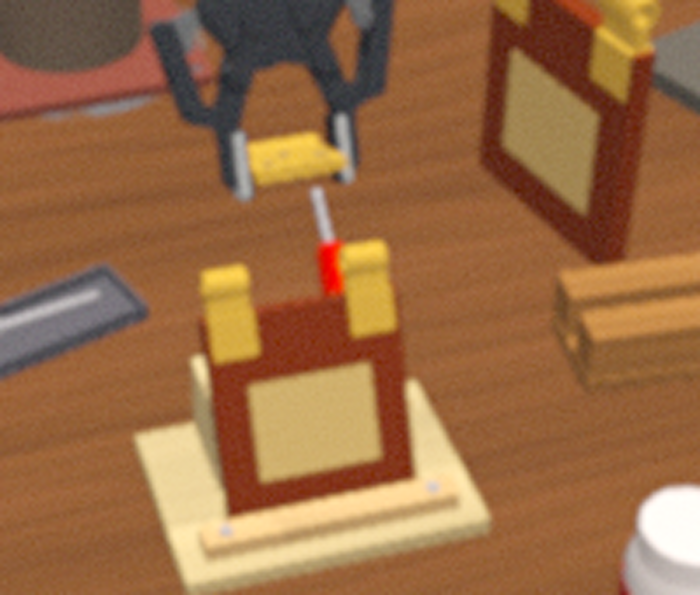

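View pics/top2.png

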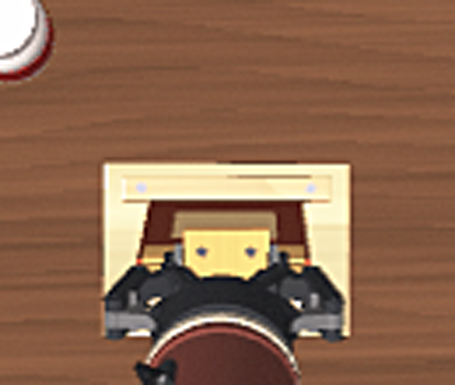

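The leaf is held, with its plate face at about (295,160) in the scene crop. In this pose the plate would hide its knuckle from the scene camera. I'll turn it so the plate points over the brick, which leaves all three knuckles in view, then compare them in the same camera.

```bash
cat > k.py <<'E'
from h import *
from m import *
from scipy.optimize import least_squares
def shots(n,k):
    S=[viewer.capture(n) for _ in range(k)]; D=np.array([x[1] for x in S]); D[D==0]=np.nan
    return np.mean([x[0] for x in S],0).astype(np.uint8),np.nan_to_num(np.nanmedian(D,0))
def gold(im,d,P):
    hsv=cv2.cvtColor(im,cv2.COLOR_BGR2HSV)
    return (d>0)&(hsv[...,0]>16)&(hsv[...,0]<34)&(hsv[...,1]>90)
def fit(P,m,c,half,amin=-.004,lo=None):
    """axis of an 18 mm tube near c along BY: returns board-frame centre (x,z from cylinder fit, y mid) and point count"""
    B=np.stack([BX,BY,UP],1); Q=(P-c)@B; C=(np.array(cam("scene")[1].T@-cam("scene")[2])-c)@B
    v=np.array([C[0],C[2]])/np.hypot(C[0],C[2]); o=np.zeros(2); 
    for _ in range(6):
        X=Q[...,[0,2]]-o; r=np.hypot(X[...,0],X[...,1]); ang=np.arctan2(X[...,1],X[...,0])
        k=m&(abs(Q[...,1])<half)&(r>.004)&(r<.013)&(ang>amin)&(ang<2.2)
        q=Q[k]; s=least_squares(lambda w:np.hypot(q[:,0]-w[0],q[:,2]-w[1])-.009,o,loss="soft_l1",f_scale=.001); o=s.x
    return o,k,q
E
python3 - <<'E'
from k import *
bore=FOOT+A*.148
pf=bore-BX*.034-UP*.019; R=Rzy(-UP,BY)
robot.reach(pf+UP*.065,R); print(sensors.read_eef_pos()-pf-UP*.065,sensors.read_time())
im,d=shots("scene",6); np.savez("scene3.npz",im=im,d=d); P=cloud("scene",d); g=gold(im,d,P)
B=np.stack([BX,BY,UP],1)
for nm,c,h in(("L+",bore+BY*.0425,.016),("L-",bore-BY*.0425,.016),("leaf",bore+UP*.065,.03)):
    o,k,q=fit(P,g,c,h); ys=q[:,1]
    print(nm,len(q),(o*1000).round(2),"y ext",(np.percentile(ys,[2,98])*1000).round(1),"mid",(np.percentile(ys,[2,98]).mean()*1000).round(2),"res",np.std(np.hypot(q[:,0]-o[0],q[:,2]-o[1]))*1000)
cv2.imwrite("pics/s4.png",cv2.resize(im[100:240,240:380],None,fx=4,fy=4,interpolation=cv2.INTER_CUBIC))
t,d2=shots("top",1); np.savez("top3.npz",im=t,d=d2); print(sensors.read_grip_width())
E
```

```text
[ 9.50259839e-06 -4.11946163e-05 -4.04928416e-05] 19.6
L+ 82 [-0.95  1.12] y ext [-7.7 15.1] mid 3.72 res 0.8025908200455815
L- 81 [-0.86  1.45] y ext [-7.5 15.5] mid 3.98 res 0.908587878078825
leaf 188 [-0.45  0.04] y ext [-22.4  27. ] mid 2.29 res 0.6875287629041877
0.050683366781396226k.py:6: RuntimeWarning: All-NaN slice encountered
  return np.mean([x[0] for x in S],0).astype(np.uint8),np.nan_to_num(np.nanmedian(D,0))
```

View pics/s4.png

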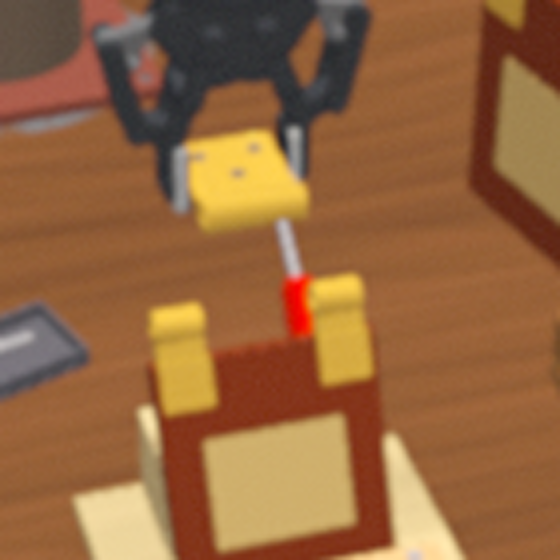

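All three knuckles are visible. The lid's are at (178,320) and (337,290) in the crop, and the leaf's is at (252,213), square to them. I'll apply the offsets measured in this camera (−0.5, +1.5, +1.2 mm), lower the leaf and check again.

```bash
cat > chk.py <<'E'
from k import *
B=np.stack([BX,BY,UP],1); bore=FOOT+A*.148
def check(off,tag):
    im,d=shots("scene",6); np.savez(tag+".npz",im=im,d=d); P=cloud("scene",d); g=gold(im,d,P)
    r={}
    for nm,c,h in(("L+",bore+BY*.0465,.0148),("L-",bore-BY*.0385,.0148),("leaf",bore+B@off,.0280),
        ("leaf+",bore+B@off+BY*.013,.012),("leaf-",bore+B@off-BY*.013,.012)):
        o,k,q=fit(P,g,c,h); b=(c-bore)@B; ym=np.percentile(q[:,1],[2,98]).mean()
        r[nm]=np.array([b[0]+o[0],b[1]+ym,b[2]+o[1]])*1000; print(nm,len(q),r[nm].round(2))
    print("lid-leaf",((r["L+"]+r["L-"])/2-r["leaf"]).round(2)); return im
E
python3 - 2>/dev/null <<'E'
from chk import *
off=np.array([-.0005,.00155,.0012]); pf=bore-BX*.034-UP*.019+B@off
robot.servo_line(pf+UP*.03,rate=.08)
print(robot.servo_line(pf,rate=.03,stop_force=4)); robot.dwell(.3)
print(((sensors.read_eef_pos()-pf)@B*1000).round(2),sensors.read_wrist_force(),sensors.read_time())
im=check(off+[0,.0023,0],"s5")
cv2.imwrite("pics/s5.png",cv2.resize(im[100:240,240:380],None,fx=4,fy=4,interpolation=cv2.INTER_CUBIC))
E
```

```text
False
[ 0.09 -0.    0.14] [ 0.994985    0.42702731 -1.37421838] 21.975
L+ 84 [-0.97 47.06  1.16]
L- 86 [ -0.73 -38.08   1.2 ]
leaf 173 [-1.07  3.63  1.32]
leaf+ 78 [-1.22 17.15  1.34]
leaf- 82 [-1.02 -9.13  1.43]
lid-leaf [ 0.22  0.86 -0.14]
```

View pics/s5.png

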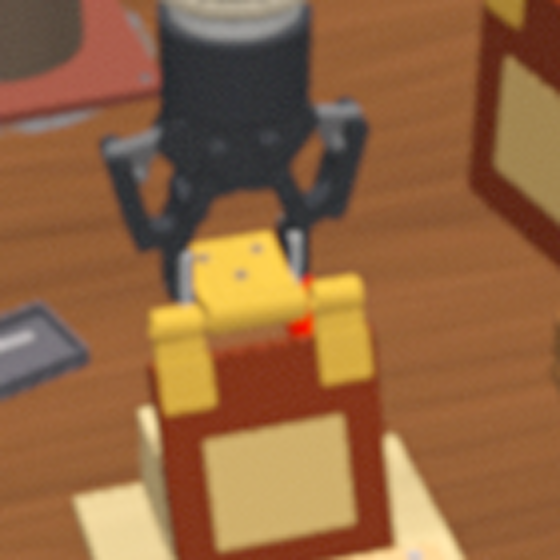

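The leaf's knuckle sits between the lid's knuckles at (252,312) in the crop. It is aligned to about 0.3 mm with no contact force, and the lid hasn't moved, so I'm handing in.

```bash
python3 -c "
from cell import job; print(job.hand_in())"
```

```text
the job is handed in; nothing more can be done
None
```

I handed the job in at about 22 s of the 54 s allowed: the lid leans knuckles-up against the brick, and the gripper holds the leaf's knuckle between the lid's two, bores in line to about 0.3 mm by camera, with no sign of pushing on the lid; no verdict came back.

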